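# Sweep the finished prints into the catch pan

## Task

Clear the three small printed parts - the orange gear, the green cube and the yellow round spacer - off the desk by sweeping them with the closed fingers through the open front of the blue catch pan, until all three lie wholly inside it. Only push them along the desk, never pick them up, and leave the two batteries, the tin and the USB hub where they are.

Things in the scene. Friction and masses are not known exactly. Their poses are not given: they have to be found in the camera images.
- pan: blue sheet-metal catch pan, fixed to the desk, on the robot's left, open front towards the robot's right (-y) within 0.3 rad. Origin: its centre, on the desk top; own x points from the open front to the back. Inside: x = -70 mm (front edge) to +70 mm (back wall), y = -100 to +100 mm. Walls 3 mm thick, 38 mm high; sides 18 mm high in the front 20 mm. Floor 2 mm thick
- pan_mouth (a point): middle of the pan's front edge, at desk height, 70 mm before the pan's origin; axes as the pan's. From here a ramp 20 mm long climbs 2 mm to the pan's floor; nothing else bars the 200 mm wide opening. Two flat screw ears, 6 mm high, stick out 28 mm behind the pan's back wall
- gear: orange printed spur gear lying flat: toothed disc 46 mm across and 8 mm thick, with an 18 mm hub on top, 14 mm high in all. Origin: centre of its underside; z up. 18 g nominal
- cube: green printed cube, 20 mm. Origin: centre of its underside; z up. 14 g nominal
- spacer: yellow printed spacer: a plain round ring lying flat, 38 mm across with a 14 mm hole, 16 mm high. Origin: centre of its underside; z up. 18 g nominal
- red_battery: red and white battery lying on the desk, 50 mm along its y, 15 mm thick, a bystander. Origin: centre of its underside
- green_battery: green and white battery lying on the desk, 50 mm along its y, 15 mm thick, a bystander. Origin: centre of its underside
- tin: flat round grey tin, 54 mm across and 22 mm high, a bystander. Origin: centre of its underside
- hub: flat black USB hub, 29 mm (its x) by 90 mm (its y), 13 mm high, a bystander. Origin: centre of its underside

How it is judged:
At the end, for the whole second after the job is handed in: gear, cube and spacer lie at rest between the pan's walls, their centres behind its front edge by at least 22 mm (gear), 10 mm (cube) and 18 mm (spacer) (x of gear in the frame of pan between -0.048 and 0.07 m and y of gear in the frame of pan between -0.1 and 0.1 m and x of cube in the frame of pan between -0.06 and 0.07 m and y of cube in the frame of pan between -0.1 and 0.1 m and x of spacer in the frame of pan between -0.052 and 0.07 m and y of spacer in the frame of pan between -0.1 and 0.1 m and linear speed of each of gear, cube, spacer below 0.02 m/s); the robot touches nothing.
It fails at once if a printed part is lifted: its underside centre rises 20 mm or more above the desk (height (world z) of any of gear, cube, spacer above 0.02 m).
It fails at once if a battery, the tin or the hub is moved by more than 12 mm (distance of any of red_battery, green_battery, tin, hub from where it was at the start of the episode above 0.012 m).
It also fails if it takes over 67 s, if anything falls off the work surface, if the arm or the gripper's body presses on something with over 40 N, if the wrist force passes 120 N, or if a joint passes its speed limit or range.

## Robot

A 7-joint arm with a two-finger parallel gripper is mounted at the origin on a cart in front of the work surface, level with it; the furniture and walls round the work are solid. World frame = base frame: x ahead of the robot, y to its left, z up, the work surface at z = 0. Lengths are in m, angles in rad, forces in N, time in s.
With the tool pointing down it reaches from about 0.4 to 0.875 m from the base axis. Payload 19.3 kg.
Tool frame: the origin (TCP) lies midway between the tips of the shut fingers; the grasp point (between the pads) lies 19 mm behind it; z points along the fingers, y is the line along which they close (so a half turn about z gives the same grasp; the last joint's range is limited). The gripper opens to 85 mm and grips with 20 to 120 N. Pads are 22 mm wide; open, the fingers measure 114 mm over their backs; the gripper's body (76 mm by 85 mm) begins 54 mm behind the grasp point. The pads swing forward as they close: fully open they stand 13 mm farther back than shut.
Start: joints at [1.179, 0.521, -0.036, 1.599, 0.021, 1.021, -0.113], TCP at [0.198, -0.593, 0.231] pointing down, gripper open.
Joint ranges: [-2.91, 2.91], [-0.3, 2.13], [-1.5, 1.42], [0.17, 2.43], [-1.26, 4.41], [0.16, 1.93], [-2.52, 2.52]. Speed limits (rad/s): [1.89, 1.89, 2.39, 2.39, 3.01, 3.01, 3.01].

## Interface

Orientations are given as [roll, pitch, yaw] about the fixed x, y, z axes, in that order (R = Rz(yaw) Ry(pitch) Rx(roll)).
In Python, from workcell import bot, grab_frame, calibration, job_done gives the robot as it stands (bot), with the cameras as plain functions and the job as plain functions.
- The arm moves only by the tool nudge_tcp, called after "Emit:" as name([rows], argument=value, ...), one row to a line, values as JSON. Schema: {"type":"object","properties":{"rows":{"type":"array","items":{"type":"object","properties":{"jaw":{"type":"number"},"xyz":{"type":"array","items":{"type":"number"},"minItems":3,"maxItems":3},"rotvec":{"type":"array","items":{"type":"number"},"minItems":3,"maxItems":3}},"additionalProperties":false,"required":["jaw"]},"minItems":1,"maxItems":5},"grip_force":{"type":"number"},"only":{"type":"string"},"quiet":{"type":"boolean"},"lines":{"type":"string"}},"required":["rows"],"additionalProperties":false}. rows is a list of rows, 1 to 5 of them, each an object with the fields jaw (the finger opening in m), xyz (a list: dx, dy, dz in fractions of the full range, 1 being 1000 mm), rotvec (a list: a rotation vector rx, ry, rz in a scale on which 1.0 is 90 degrees); a field left out counts as zero (the opening has to be given); each row is the pose to reach, as a shift and turn from the pose commanded when the call began, along the tool's axes at that moment; what a row does not reach only later rows make up. A row lasts 1/8 s, in which the tool goes at most 0.0625 m and 0.188 rad, less where a joint would pass 70% of its speed; a pose out of reach is approached as far as the arm can. The fingers move at their own pace and stop on an object; grip_force is the grip in N (left out, the last holds). Time passes only in rows, so rows that do not move let the fingers close. The tool returns the time, the measured TCP pose, the force, the opening and the grip force at its end. only (a regular expression) keeps the lines of the reply that match it, lines (a string "A,B") keeps lines A to B, and quiet returns only ok. Shift and turn numbers lie between -1 and 1, and a call with a number outside is refused. Input that does not fit is refused with a message, and nothing moves.
- bot.observe(): the state, without advancing time (a new reading comes with each control period).
- grab_frame(name): name is "scene" or "top" or "wrist"; returns the picture (384x512x3 uint8, blue, green, red); there is no depth.
- calibration(name): a dict with "vfov" (degrees; the focal length in pixels is half the picture's height over the tangent of half this angle, whatever the lens; pixels are square), "cx", "cy" (the principal point, pixels), "eye" and "attitude" of the camera in the world. Camera axes: x right, y down, z forward; pixel columns grow to the right and rows downward; lengths in m; the calibration is good to about 2 mm. The wrist camera is an equidistant fisheye: a pixel r from the principal point sees the ray r / f radians off the axis. A picture is of the moment at which its call begins: read the wrist's pose just before it. calibration takes no time and is no camera call; for the wrist camera it gives the pose at the moment of the call.
- job_done(): hands the job in; it is judged then, once.
The state is a dict: "clock": time; "qpos": joint angles; "qd": joint speeds; "joint_efforts": joint torques, N m; "position": TCP position; "tool_rot": TCP orientation; "force": force on the tool from outside, world axes, zero at the start; "moment": the same for the moment, N m; "grip_width": finger opening in m; "finger_force": force on a finger pad.
Only numpy, scipy, OpenCV 4.12 (cv2) and the standard library are available. Lean on these libraries where they do the work, as an engineer would, in place of code of your own. Each camera call takes 0.05 s, during which the arm holds its last target. There are 200 camera calls.

## Working session

There is one attempt and no reset: what is moved stays moved. The work goes in short steps, Python scripts to look and compute and a tool call to move; the robot and the scene stay as the last step left them, time stands still between calls to the robot, and variables do not carry over. Pictures are saved under pics/ and viewed, at most 10 in all, crops included, and the job is handed in when it is done.

```bash
mkdir -p pics; ls; cat > h.py <<'E'
import numpy as np, cv2
from workcell import bot, grab_frame, calibration, job_done
from scipy.spatial.transform import Rotation as R
def rot(a):
    a=np.array(a,float)
    return a if a.shape==(3,3) else (R.from_euler('xyz',a).as_matrix() if a.size==3 else R.from_quat(a).as_matrix())
def ray(c,u,v,z,h=384):
    f=h/2/np.tan(np.radians(c['vfov'])/2)
    d=rot(c['attitude'])@np.array([(u-c['cx'])/f,(v-c['cy'])/f,1]); e=np.array(c['eye'])
    return e+d*(z-e[2])/d[2]
E
python3 - <<'E'
from h import *
for n in ("top","scene"):
    print(n,calibration(n)); cv2.imwrite(f'pics/{n}0.png',grab_frame(n))
print(bot.observe())
E
```

```text
pics
workcell.py
top {'vfov': 53.75596690449989, 'cx': 261.3922884098613, 'cy': 189.8127333019898, 'eye': array([0.41695085, 0.03986147, 0.88896808]), 'attitude': array([-2.92610949e+00,  1.56080770e-04, -1.50722418e+00])}
scene {'vfov': 57.07849993468042, 'cx': 255.32444772721627, 'cy': 196.0168844065399, 'eye': array([0.10399821, 0.37652693, 0.64621475]), 'attitude': array([-2.37866886,  0.00543851, -2.14100734])}
{'clock': 0.1, 'qpos': array([ 1.17879572,  0.52198373, -0.03631806,  1.59993047,  0.02116267,
        1.02108751, -0.11280661]), 'qd': array([ 0.00042576, -0.00104432,  0.00059942, -0.00028057, -0.00032694,
        0.00073457, -0.0003517 ]), 'joint_efforts': array([ 3.48117770e-03, -9.28490210e+01,  1.98385701e+00, -3.70532799e+01,
        1.81510986e-02,  5.32200298e-03, -1.30880021e-06]), 'position': array([ 0.19755292, -0.59264838,  0.23077246]), 'tool_rot': array([-3.14056773e+00,  4.36479015e-05,  3.21755032e-01]), 'force': array([0.05635407, 0.15817641, 0.22970742]), 'moment': array([-0.03717648,  0.00322619,  0.00070463]), 'finger_force': 0.0, 'grip_width': 0.08558839675017778}
```

View pics/top0.png

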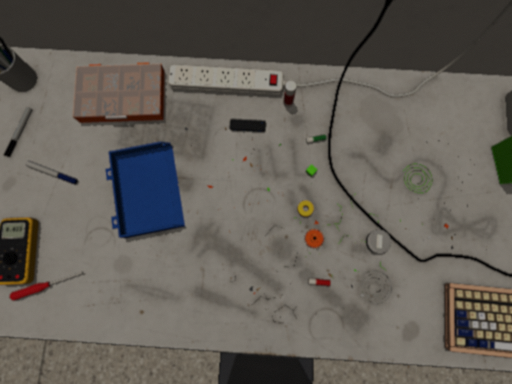

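View pics/scene0.png

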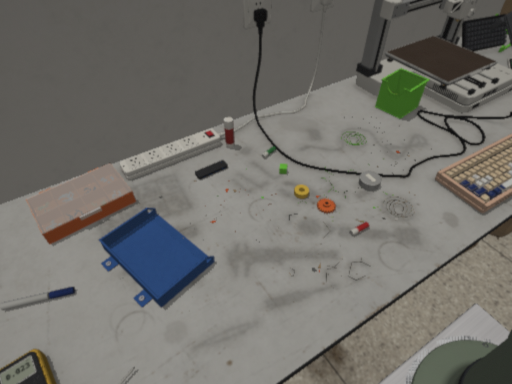

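Top view: the pan is at about (147,190) with its mouth on the right. Cube (312,170), spacer (305,208), gear (314,238). Bystanders: red battery (320,282), green battery (317,139), tin (378,243), hub (248,125). The scene view agrees.

```bash
cat >> h.py <<'E'
def blobs(im,lo,hi,amin=25):
    m=cv2.inRange(cv2.cvtColor(im,cv2.COLOR_BGR2HSV),lo,hi)
    n,l,s,c=cv2.connectedComponentsWithStats(m)
    return [(c[i],s[i]) for i in range(1,n) if s[i][4]>=amin],l
COL={'cube':((50,150,100),(70,255,255),.015),'spacer':((20,130,100),(35,255,255),.016),'gear':((5,170,130),(15,255,255),.009),
 'red':((0,150,100),(4,255,255),.01)}
def parts(n='top',names=('cube','spacer','gear')):
    im=grab_frame(n); c=calibration(n); out={}
    for k in names:
        lo,hi,z=COL[k]
        for ce,s in blobs(im,lo,hi)[0]: print(n,k,ce.round(1),s[2:],ray(c,*ce,z).round(3))
    return im,c
E
python3 - <<'E'
from h import *
im,c=parts(); im2,c2=parts('scene')
print('batt/tin/hub',[ray(c,*p,.012).round(3) for p in((320,282),(317,139),(377,243),(248,125.5))])
# pan
m=cv2.inRange(cv2.cvtColor(im,cv2.COLOR_BGR2HSV),(105,120,50),(120,255,255))
cs,_=cv2.findContours(m,0,2); k=max(cs,key=cv2.contourArea)
ap=cv2.approxPolyDP(k,2.5,True)[:,0]
for p in ap: print(p,ray(c,*p,0).round(3)[:2],ray(c,*p,.038).round(3)[:2])
a=im[95:305,90:410]; cv2.imwrite('pics/t1.png',cv2.resize(a,None,fx=2.5,fy=2.5,interpolation=2))
E
```

```text
top spacer [305.3 207.8] [ 17  16 180] [ 0.571 -0.053  0.016]
top spacer [ 23.7 255.2] [ 32  66 226] [0.421 0.582 0.016]
top gear [313.8 237.9] [ 17  17 210] [ 0.503 -0.076  0.009]
scene spacer [301.2 190.7] [ 14  13 143] [ 0.566 -0.052  0.016]
scene spacer [ 42.1 365.4] [ 21  35 131] [0.475 0.573 0.016]
scene gear [325.8 205.2] [ 17  13 143] [ 0.499 -0.077  0.009]
batt/tin/hub [array([ 0.405, -0.093,  0.012]), array([ 0.744, -0.075,  0.012]), array([ 0.5  , -0.221,  0.012]), array([0.768, 0.095, 0.012])]
[168 143] [0.715 0.29 ] [0.702 0.279]
[109 152] [0.682 0.432] [0.671 0.415]
[111 167] [0.645 0.421] [0.635 0.405]
[106 171] [0.634 0.432] [0.625 0.415]
[112 172] [0.632 0.417] [0.623 0.401]
[110 176] [0.622 0.42 ] [0.613 0.404]
[107 174] [0.627 0.428] [0.618 0.412]
[107 178] [0.617 0.427] [0.608 0.41 ]
[113 180] [0.613 0.412] [0.604 0.396]
[117 212] [0.536 0.391] [0.531 0.376]
[112 221] [0.514 0.399] [0.509 0.384]
[117 219] [0.519 0.388] [0.515 0.373]
[118 223] [0.51  0.385] [0.506 0.37 ]
[113 223] [0.509 0.396] [0.505 0.381]
[113 227] [0.5   0.395] [0.496 0.38 ]
[119 229] [0.496 0.38 ] [0.492 0.366]
[120 236] [0.48  0.376] [0.477 0.361]
[183 225] [0.515 0.231] [0.511 0.223]
[169 146] [0.707 0.287] [0.695 0.276]
[116 157] [0.671 0.413] [0.66  0.397]
[125 233] [0.487 0.365] [0.484 0.351]
[121 235] [0.482 0.374] [0.479 0.359]
[110 153] [0.68  0.429] [0.669 0.412]
```

View pics/t1.png

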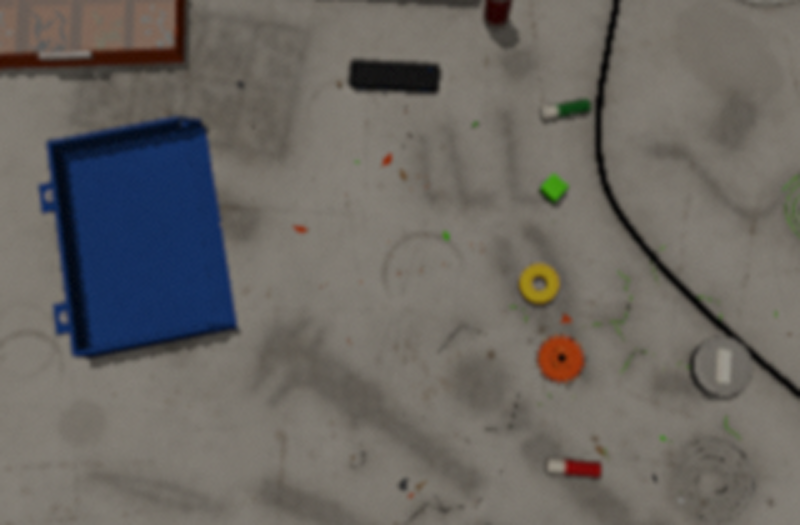

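The crop shows the pan mouth's corners at crop px (205,122) and (237,328), the cube at (554,188) and the cable about 46 mm to the right of the cube. I'll refine the positions and work out the first approach.

```bash
cat >> h.py <<'E'
def go(x,y,z,yaw,cmd=None):
    s=bot.observe(); Rt=rot(s['tool_rot']); p=np.array(s['position'])
    Rg=R.from_euler('xyz',[np.pi,0,yaw]).as_matrix()
    print('shift',(Rt.T@(np.array([x,y,z])-p)).round(4),'rotvec',R.from_matrix(Rt.T@Rg).as_rotvec().round(3),'at',p.round(4),'clock',round(s['clock'],2))
E
python3 - <<'E'
from h import *
c=calibration('top')
a=ray(c,184.6,226.2,.018)[:2]; b=ray(c,172,144.3,.018)[:2]
n=b-a; L=np.linalg.norm(n); t=n/L; n=np.array([-t[1],t[0]]); m=(a+b)/2
print('mouth',a,b,L,m,'n',n)
P={'gear':(np.array([.501,-.0765]),-.055,.023),'cube':(ray(c,311.6,170.2,.012)[:2],.06,.013),'spacer':(np.array([.5685,-.0525]),0.0,.019)}
for k,(p,o,r) in P.items():
    g=m+t*o+n*.04; d=g-p; D=np.linalg.norm(d); d/=D
    s=p-d*(r+.022); print(k,p.round(3),'goal',g.round(3),'yaw',np.arctan2(d[1],d[0]).round(3),'dist',D.round(3),'start',s.round(3))
    go(*s,.1,np.arctan2(d[1],d[0]))
E
```

```text
mouth [0.5102619  0.22332067] [0.70587009 0.27491445] 0.20229800529723507 [0.608066   0.24911756] n [-0.25503848  0.9669309 ]
gear [ 0.501 -0.076] goal [0.545 0.274] yaw 1.447 dist 0.353 start [ 0.495 -0.121]
shift [ 0.4317 -0.3531  0.1312] rotvec [-1.000e-03 -0.000e+00 -1.125e+00] at [ 0.1976 -0.5928  0.231 ] clock 0.2
cube [ 0.664 -0.065] goal [0.656 0.303] yaw 1.593 dist 0.368 start [ 0.665 -0.1  ]
shift [ 0.5993 -0.3197  0.1311] rotvec [-1.000e-03 -0.000e+00 -1.272e+00] at [ 0.1976 -0.5928  0.231 ] clock 0.2
spacer [ 0.568 -0.052] goal [0.598 0.288] yaw 1.485 dist 0.342 start [ 0.565 -0.093]
shift [ 0.5065 -0.3575  0.1312] rotvec [-1.000e-03 -0.000e+00 -1.163e+00] at [ 0.1976 -0.5928  0.231 ] clock 0.2
```

Units first: turns go in shares of 90 degrees. So -0.75 rad is -0.4775.

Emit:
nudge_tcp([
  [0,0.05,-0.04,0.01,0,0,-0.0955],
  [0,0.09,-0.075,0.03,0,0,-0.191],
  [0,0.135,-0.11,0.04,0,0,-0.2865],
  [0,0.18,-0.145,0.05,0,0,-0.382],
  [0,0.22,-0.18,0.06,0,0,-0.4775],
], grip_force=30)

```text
refused: rows[0]: [0, 0.05, -0.04, 0.01, 0, 0, -0.0955] is not of type 'object' (schema: type "object"). Nothing was moved.
```

I used the wrong layout. The manual says a list of objects, one for each row; once more.

Emit:
nudge_tcp([
  {"jaw": 0,"xyz": [0.05,-0.04,0.01],"rotvec": [0,0,-0.0955]},
  {"jaw": 0,"xyz": [0.09,-0.075,0.03],"rotvec": [0,0,-0.191]},
  {"jaw": 0,"xyz": [0.135,-0.11,0.04],"rotvec": [0,0,-0.2865]},
  {"jaw": 0,"xyz": [0.18,-0.145,0.05],"rotvec": [0,0,-0.382]},
  {"jaw": 0,"xyz": [0.22,-0.18,0.06],"rotvec": [0,0,-0.4775]},
], grip_force=30)

```text
clock: 0.82
position: [0.3504, -0.3509, 0.1711]
tool_rot: [3.141, -0.0, 1.077]
force: [1.7, -1.0, 0.0]
grip_width: 0.0001
finger_force: 0.0
```

```bash
python3 - <<'E'
from h import *
go(.495,-.121,.06,1.447)
E
```

```text
shift [0.271  0.0184 0.1111] rotvec [ 0.    0.   -0.37] at [ 0.3504 -0.3509  0.1711] clock 0.82
```

Converted, -0.37 rad is -0.2355.

Emit:
nudge_tcp([
  {"jaw": 0,"xyz": [0.055,0.004,0.02],"rotvec": [0,0,-0.0637]},
  {"jaw": 0,"xyz": [0.11,0.008,0.045],"rotvec": [0,0,-0.1273]},
  {"jaw": 0,"xyz": [0.165,0.012,0.07],"rotvec": [0,0,-0.191]},
  {"jaw": 0,"xyz": [0.22,0.015,0.09],"rotvec": [0,0,-0.2355]},
  {"jaw": 0,"xyz": [0.271,0.018,0.111],"rotvec": [0,0,-0.2355]},
])

```text
clock: 1.45
position: [0.4958, -0.1216, 0.0596]
tool_rot: [3.141, -0.0, 1.443]
force: [0.6, -0.8, 0.2]
grip_width: 0.0003
finger_force: 0.0
```

Emit:
nudge_tcp([
  {"jaw": 0},
  {"jaw": 0},
])

```text
clock: 1.7
position: [0.4946, -0.1236, 0.0602]
tool_rot: [-3.141, 0.0, 1.442]
force: [-1.4, -0.5, 0.3]
grip_width: -0.0
finger_force: 0.0
```

```bash
python3 - <<'E'
from h import *
go(.495,-.121,.005,1.447)
E
```

```text
shift [0.0027 0.0001 0.0552] rotvec [-0.001  0.    -0.005] at [ 0.4946 -0.1236  0.0602] clock 1.7
```

Emit:
nudge_tcp([
  {"jaw": 0,"xyz": [0.001,0,0.03]},
  {"jaw": 0,"xyz": [0.002,0,0.05]},
  {"jaw": 0,"xyz": [0.002,0,0.055]},
  {"jaw": 0,"xyz": [0.002,0,0.055]},
])

```text
clock: 2.2
position: [0.4951, -0.1221, 0.0058]
tool_rot: [3.141, 0.0, 1.441]
force: [0.3, -0.4, 0.0]
grip_width: -0.0004
finger_force: 0.0
```

Emit:
nudge_tcp([
  {"jaw": 0,"xyz": [0.012,0,0]},
  {"jaw": 0,"xyz": [0.03,0,0]},
  {"jaw": 0,"xyz": [0.05,0,0]},
  {"jaw": 0,"xyz": [0.07,0,0]},
  {"jaw": 0,"xyz": [0.085,0,0]},
])

```text
clock: 2.82
position: [0.5066, -0.0355, 0.0059]
tool_rot: [3.141, -0.0, 1.443]
force: [0.6, -0.9, 0.3]
grip_width: -0.0001
finger_force: 0.4
```

```bash
python3 - <<'E'
from h import *
im,c=parts()
parts('scene')
go(.545,.25,.006,1.447)
cv2.imwrite('pics/t2.png',cv2.resize(im[95:305,90:410],None,fx=2.5,fy=2.5,interpolation=2))
E
```

```text
top spacer [ 23.9 252.8] [ 32  67 299] [0.427 0.582 0.016]
scene spacer [299.2 191.9] [11 13 97] [ 0.565 -0.045  0.016]
scene spacer [ 42.4 365.7] [ 22  35 158] [0.474 0.573 0.016]
scene gear [298.7 215.8] [ 18  13 174] [ 0.508 -0.001  0.009]
shift [0.2876 0.0021 0.    ] rotvec [ 0.001 -0.001 -0.003] at [ 0.5066 -0.035   0.0058] clock 2.92
```

View pics/t2.png

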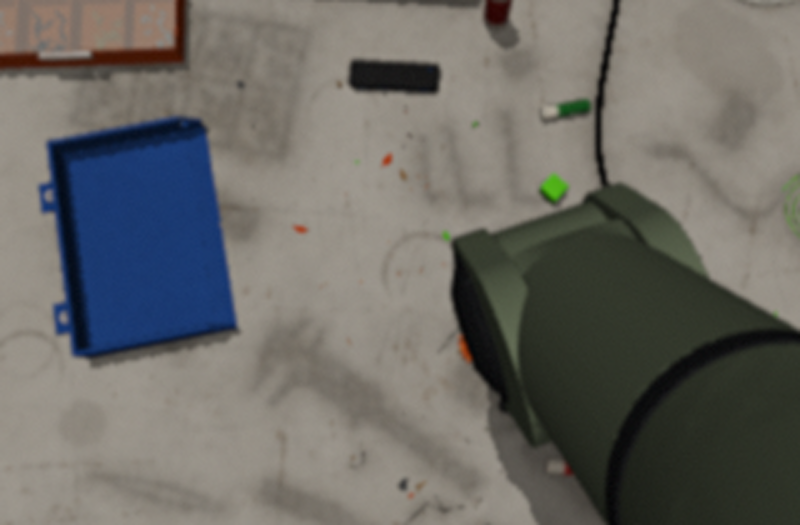

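The gripper hides the gear's top view (orange edge at crop px (463,348)), but the scene camera places it centred ahead of the fingers. I'll keep pushing.

Emit:
nudge_tcp([
  {"jaw": 0,"xyz": [0.016,0,0]},
  {"jaw": 0,"xyz": [0.038,0,0]},
  {"jaw": 0,"xyz": [0.062,0,0]},
  {"jaw": 0,"xyz": [0.086,0,0]},
  {"jaw": 0,"xyz": [0.11,0,0]},
])

```text
clock: 3.55
position: [0.5204, 0.0731, 0.0054]
tool_rot: [3.142, 0.0, 1.441]
force: [-0.0, -1.0, 1.4]
grip_width: 0.0004
finger_force: 0.5
```

Emit:
nudge_tcp([
  {"jaw": 0,"xyz": [0.022,0,0]},
  {"jaw": 0,"xyz": [0.042,0,0]},
  {"jaw": 0,"xyz": [0.062,0,0]},
  {"jaw": 0,"xyz": [0.08,0,0]},
  {"jaw": 0,"xyz": [0.09,0,0]},
])

```text
clock: 4.18
position: [0.5319, 0.1627, 0.0053]
tool_rot: [-3.142, -0.0, 1.442]
force: [0.6, -0.9, 1.1]
grip_width: 0.0004
finger_force: 0.6
```

```bash
python3 - <<'E'
from h import *
parts('scene',('gear',)); parts('top',('gear',))
go(.545,.241,.006,1.447)
E
```

```text
scene gear [221.1 244.9] [ 19  15 214] [0.534 0.195 0.009]
shift [ 0.0795  0.003  -0.0007] rotvec [ 0.    -0.    -0.004] at [0.5319 0.1625 0.0053] clock 4.28
```

Emit:
nudge_tcp([
  {"jaw": 0,"xyz": [0.014,0.001,-0.001]},
  {"jaw": 0,"xyz": [0.032,0.001,-0.001]},
  {"jaw": 0,"xyz": [0.052,0.002,-0.001]},
  {"jaw": 0,"xyz": [0.07,0.002,-0.001]},
  {"jaw": 0,"xyz": [0.084,0.002,-0.001]},
])

```text
clock: 4.9
position: [0.5449, 0.2443, 0.0066]
tool_rot: [3.142, 0.002, 1.442]
force: [-2.7, -17.1, 23.5]
grip_width: -0.0
finger_force: 14.2
```

Emit:
nudge_tcp([
  {"jaw": 0},
  {"jaw": 0,"xyz": [-0.02,0,0]},
  {"jaw": 0,"xyz": [-0.04,0,-0.03]},
  {"jaw": 0,"xyz": [-0.06,0,-0.09]},
  {"jaw": 0,"xyz": [-0.11,0,-0.1]},
])

```text
clock: 5.52
position: [0.5318, 0.1364, 0.1094]
tool_rot: [3.137, -0.003, 1.444]
force: [1.0, -1.6, -0.4]
grip_width: 0.0001
finger_force: 0.0
```

```bash
python3 - <<'E'
from h import *
parts('scene',('gear','cube','spacer'))
go(.565,-.093,.1,1.485)
E
```

```text
scene gear [184.4 256.6] [ 20  16 230] [0.55  0.276 0.009]
scene spacer [301.2 191. ] [ 14  13 152] [ 0.565 -0.051  0.016]
scene spacer [ 42.3 365.6] [ 22  35 153] [0.475 0.573 0.016]
shift [-0.2138  0.0633  0.0096] rotvec [ 0.003  0.003 -0.048] at [0.5308 0.1274 0.1088] clock 5.58
```

Converted, -0.045 rad is -0.0286.

Emit:
nudge_tcp([
  {"jaw": 0,"xyz": [-0.05,0.016,0],"rotvec": [0,0,-0.0064]},
  {"jaw": 0,"xyz": [-0.1,0.032,0],"rotvec": [0,0,-0.0191]},
  {"jaw": 0,"xyz": [-0.16,0.048,0],"rotvec": [0,0,-0.0286]},
  {"jaw": 0,"xyz": [-0.205,0.063,0.01],"rotvec": [0,0,-0.0286]},
  {"jaw": 0,"xyz": [-0.205,0.063,0.01],"rotvec": [0,0,-0.0286]},
])

```text
clock: 6.2
position: [0.5659, -0.0807, 0.0952]
tool_rot: [-3.14, 0.002, 1.48]
force: [-0.5, 0.5, -0.3]
grip_width: -0.0001
finger_force: 0.0
```

Emit:
nudge_tcp([
  {"jaw": 0},
])

```text
clock: 6.32
position: [0.5663, -0.0756, 0.096]
tool_rot: [-3.141, -0.0, 1.487]
force: [0.8, 0.7, 0.4]
grip_width: 0.0004
finger_force: 0.0
```

```bash
python3 - <<'E'
from h import *
go(.565,-.093,.006,1.485)
E
```

```text
shift [-0.0175  0.0003  0.09  ] rotvec [-0.001 -0.     0.002] at [ 0.5663 -0.0756  0.096 ] clock 6.33
```

Emit:
nudge_tcp([
  {"jaw": 0,"xyz": [-0.012,0,0]},
  {"jaw": 0,"xyz": [-0.019,0,0.03]},
  {"jaw": 0,"xyz": [-0.019,0,0.07]},
  {"jaw": 0,"xyz": [-0.019,0,0.09]},
  {"jaw": 0,"xyz": [-0.019,0,0.09]},
])

```text
clock: 6.95
position: [0.5644, -0.0946, 0.0056]
tool_rot: [-3.14, -0.0, 1.488]
force: [0.3, 1.4, 0.7]
grip_width: -0.0
finger_force: 0.0
```

Emit:
nudge_tcp([
  {"jaw": 0,"xyz": [0.012,0,0]},
  {"jaw": 0,"xyz": [0.03,0,0]},
  {"jaw": 0,"xyz": [0.05,0,0]},
  {"jaw": 0,"xyz": [0.07,0,0]},
  {"jaw": 0,"xyz": [0.09,0,0]},
])

```text
clock: 7.58
position: [0.5727, -0.0035, 0.0064]
tool_rot: [3.141, -0.0, 1.487]
force: [0.5, -1.3, -0.3]
grip_width: 0.0002
finger_force: 0.2
```

```bash
python3 - <<'E'
from h import *
parts('scene',('spacer',))
go(.595,.257,.009,1.485)
E
```

```text
scene spacer [275.4 203.5] [ 15  14 168] [0.566 0.027 0.016]
scene spacer [ 42.3 365.6] [ 22  35 155] [0.475 0.573 0.016]
shift [ 0.2582  0.0012 -0.002 ] rotvec [ 0.    -0.002  0.005] at [ 5.729e-01 -3.000e-04  6.500e-03] clock 7.62
```

Emit:
nudge_tcp([
  {"jaw": 0,"xyz": [0.016,0,0]},
  {"jaw": 0,"xyz": [0.036,-0.001,0]},
  {"jaw": 0,"xyz": [0.056,-0.002,0]},
  {"jaw": 0,"xyz": [0.076,-0.002,0]},
  {"jaw": 0,"xyz": [0.094,-0.002,0]},
])

```text
clock: 8.25
position: [0.5785, 0.0901, 0.0063]
tool_rot: [-3.142, -0.0, 1.487]
force: [-0.7, -0.2, 0.4]
grip_width: -0.0
finger_force: 0.1
```

```bash
python3 - <<'E'
from h import *
parts('scene',('spacer',)); parts('scene',('gear',))
go(.595,.257,.009,1.485)
E
```

```text
scene spacer [241.3 218. ] [ 15  15 186] [0.571 0.12  0.016]
scene spacer [ 42.4 365.7] [ 22  35 157] [0.474 0.573 0.016]
scene gear [184.4 256.6] [ 20  16 230] [0.55  0.276 0.009]
shift [ 0.1664  0.003  -0.0024] rotvec [ 0.    -0.001  0.004] at [0.5785 0.0914 0.0064] clock 8.35
```

Converted, 0.117 rad is 0.0745.

Emit:
nudge_tcp([
  {"jaw": 0,"xyz": [-0.015,0,0]},
  {"jaw": 0,"xyz": [-0.015,-0.011,-0.002],"rotvec": [0,0,0.0745]},
  {"jaw": 0,"xyz": [-0.015,-0.011,-0.002],"rotvec": [0,0,0.0745]},
])

```text
clock: 8.72
position: [0.5658, 0.0726, 0.0084]
tool_rot: [-3.141, 0.001, 1.369]
force: [0.2, 0.1, -0.1]
grip_width: 0.0001
finger_force: 0.0
```

```bash
python3 - <<'E'
from h import *
parts('scene',('spacer',))
go(.603,.260,.009,1.368)
E
```

```text
scene spacer [240.2 218.5] [ 15  14 178] [0.571 0.123 0.016]
scene spacer [ 42.3 365.6] [ 22  35 157] [0.474 0.573 0.016]
shift [ 0.1904 -0.0012 -0.0007] rotvec [0.    0.001 0.003] at [0.5664 0.0731 0.0084] clock 8.78
```

Emit:
nudge_tcp([
  {"jaw": 0,"xyz": [0.016,0,0]},
  {"jaw": 0,"xyz": [0.036,0,0]},
  {"jaw": 0,"xyz": [0.058,0,0]},
  {"jaw": 0,"xyz": [0.08,0,0]},
  {"jaw": 0,"xyz": [0.1,0,0]},
])

```text
clock: 9.4
position: [0.5864, 0.1745, 0.0083]
tool_rot: [-3.142, -0.0, 1.371]
force: [0.2, 0.0, 0.9]
grip_width: 0.0005
finger_force: 0.2
```

Emit:
nudge_tcp([
  {"jaw": 0,"xyz": [0.02,0,0]},
  {"jaw": 0,"xyz": [0.04,0,-0.001]},
  {"jaw": 0,"xyz": [0.06,0,-0.001]},
  {"jaw": 0,"xyz": [0.078,0,-0.001]},
  {"jaw": 0,"xyz": [0.09,0,-0.001]},
])

```text
clock: 10.02
position: [0.6043, 0.2619, 0.0092]
tool_rot: [-3.142, -0.0, 1.37]
force: [-1.2, -0.5, -0.2]
grip_width: -0.0
finger_force: 0.2
```

```bash
python3 - <<'E'
from h import *
parts('scene',('spacer','gear'))
go(.603,.260,.009,1.368)
E
```

```text
scene spacer [167.5 239. ] [ 17  16 207] [0.608 0.289 0.016]
scene spacer [ 42.4 365.7] [ 22  35 160] [0.474 0.573 0.016]
scene gear [181.7 258.8] [ 19  13 108] [0.548 0.283 0.009]
shift [-0.0036 -0.0006  0.0003] rotvec [-0.    -0.001  0.003] at [0.6043 0.2634 0.0093] clock 10.07
```

Converted, -0.2 rad is -0.1273.

Emit:
nudge_tcp([
  {"jaw": 0,"xyz": [-0.02,0,0]},
  {"jaw": 0,"xyz": [-0.04,0,-0.02]},
  {"jaw": 0,"xyz": [-0.06,0.01,-0.07],"rotvec": [0,0,-0.0318]},
  {"jaw": 0,"xyz": [-0.11,0.03,-0.09],"rotvec": [0,0,-0.0955]},
  {"jaw": 0,"xyz": [-0.165,0.05,-0.09],"rotvec": [0,0,-0.1273]},
])

```text
clock: 10.7
position: [0.6209, 0.0863, 0.1012]
tool_rot: [3.139, 0.0, 1.572]
force: [0.5, -0.0, -1.1]
grip_width: 0.0003
finger_force: 0.0
```

```bash
python3 - <<'E'
from h import *
parts('scene',('spacer','gear'))
go(.664,-.1,.09,1.571)
E
```

```text
scene spacer [166.5 239.2] [ 16  16 203] [0.609 0.291 0.016]
scene spacer [ 42.3 365.8] [ 22  35 147] [0.474 0.573 0.016]
scene gear [184.4 256.5] [ 20  16 223] [0.55  0.275 0.009]
shift [-0.1751  0.0435  0.0112] rotvec [ 0.001  0.006 -0.006] at [0.6215 0.0754 0.1001] clock 10.75
```

Emit:
nudge_tcp([
  {"jaw": 0,"xyz": [-0.05,0.013,0]},
  {"jaw": 0,"xyz": [-0.1,0.028,0]},
  {"jaw": 0,"xyz": [-0.14,0.038,0]},
  {"jaw": 0,"xyz": [-0.163,0.043,0.01]},
  {"jaw": 0,"xyz": [-0.163,0.043,0.01]},
])

```text
clock: 11.38
position: [0.662, -0.0762, 0.0878]
tool_rot: [-3.14, 0.001, 1.567]
force: [0.4, 0.0, -0.9]
grip_width: 0.0004
finger_force: 0.0
```

Emit:
nudge_tcp([
  {"jaw": 0},
])

```text
clock: 11.5
position: [0.6626, -0.0726, 0.0889]
tool_rot: [-3.141, -0.001, 1.571]
force: [-0.1, 1.2, -0.4]
grip_width: 0.0004
finger_force: 0.0
```

```bash
python3 - <<'E'
from h import *
im=grab_frame('scene'); c=calibration('scene')
for ce,s in blobs(im,(50,120,60),(75,255,255),15)[0]: print(ce.round(1),s[2:],ray(c,*ce,.012).round(3))
go(.664,-.1,.006,1.571)
cv2.imwrite('pics/s3.png',cv2.resize(im[100:280,80:400],None,fx=2.5,fy=2.5,interpolation=2))
E
```

```text
[271.7 149.1] [ 7  5 15] [ 0.746 -0.087  0.012]
[282.9 166.8] [ 7  6 22] [ 0.667 -0.069  0.012]
shift [-0.0278  0.0012  0.0832] rotvec [-0.    -0.001  0.   ] at [ 0.6628 -0.0723  0.0892] clock 11.55
```

View pics/s3.png

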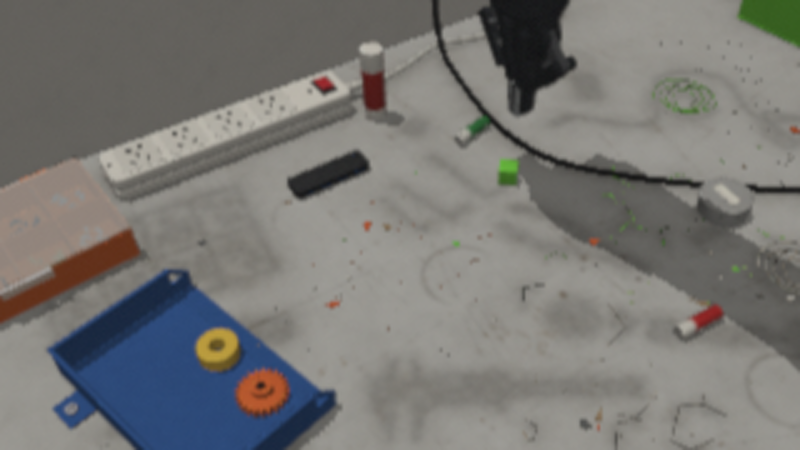

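The picture shows the gear (crop 263,390) and spacer (217,348) inside the pan, and the cube untouched at (508,170). Next I'll descend behind the cube and push it.

Emit:
nudge_tcp([
  {"jaw": 0,"xyz": [-0.015,0.002,0.01]},
  {"jaw": 0,"xyz": [-0.026,0.002,0.03]},
  {"jaw": 0,"xyz": [-0.026,0.002,0.06]},
  {"jaw": 0,"xyz": [-0.026,0.002,0.078]},
  {"jaw": 0,"xyz": [-0.026,0.002,0.082]},
])

```text
clock: 12.18
position: [0.6642, -0.1001, 0.0056]
tool_rot: [-3.139, -0.0, 1.57]
force: [-0.1, -0.1, -0.2]
grip_width: 0.0002
finger_force: 0.0
```

Emit:
nudge_tcp([
  {"jaw": 0,"xyz": [0.012,0,0]},
  {"jaw": 0,"xyz": [0.03,0,0]},
  {"jaw": 0,"xyz": [0.05,0,0]},
  {"jaw": 0,"xyz": [0.07,0,0]},
  {"jaw": 0,"xyz": [0.09,0,0]},
])

```text
clock: 12.8
position: [0.6652, -0.0082, 0.0076]
tool_rot: [3.141, -0.0, 1.57]
force: [-0.1, -0.0, -0.6]
grip_width: -0.0002
finger_force: 0.1
```

```bash
python3 - <<'E'
from h import *
im=grab_frame('scene'); c=calibration('scene')
for ce,s in blobs(im,(50,120,60),(75,255,255),15)[0]: print(ce.round(1),s[2:],ray(c,*ce,.012).round(3))
go(.664,.28,.009,1.571)
E
```

```text
shift [ 0.2846 -0.0005 -0.0009] rotvec [ 0.    -0.002  0.002] at [ 0.6651 -0.0046  0.0075] clock 12.85
```

```bash
python3 - <<'E'
from h import *
im=grab_frame('scene'); t=grab_frame('top')
for i in (im,t):
  for ce,s in blobs(i,(45,90,40),(80,255,255),6)[0]: print(ce.round(1),s[2:])
  print()
cv2.imwrite('pics/s4.png',np.hstack([cv2.resize(im[130:230,180:330],None,fx=2.6,fy=2.6),cv2.resize(t[120:220,200:350],None,fx=2.6,fy=2.6)]))
E
```

```text
[400.5  92.4] [  54   51 1742]
[355.6 143.8] [7 2 9]
[261.6 181.6] [10 12 93]

[503.4 160. ] [ 20  48 714]
[278.6 172.8] [11 12 91]
[268.1 188.9] [3 3 8]
```

View pics/s4.png

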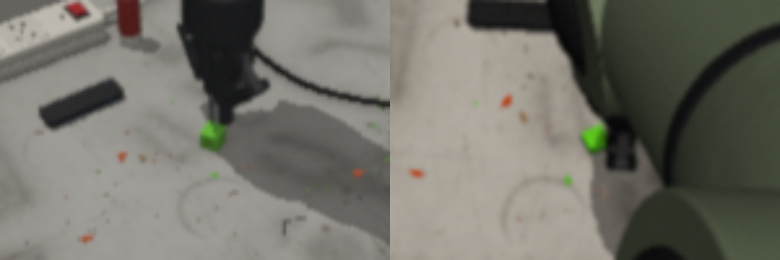

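The cube is directly ahead of the fingers: left view (212,137), and top-camera pixel (279,173). It hasn't slipped sideways, so I'll continue.

```bash
sed -i "s/(50,150,100),(70,255,255),.015/(45,100,60),(80,255,255),.012/" h.py
```

Emit:
nudge_tcp([
  {"jaw": 0,"xyz": [0.016,0,0]},
  {"jaw": 0,"xyz": [0.038,0,0]},
  {"jaw": 0,"xyz": [0.06,0,0]},
  {"jaw": 0,"xyz": [0.082,0,0]},
  {"jaw": 0,"xyz": [0.1,0,0]},
])

```text
clock: 13.58
position: [0.6651, 0.092, 0.0073]
tool_rot: [-3.142, -0.0, 1.571]
force: [0.3, -0.0, -0.3]
grip_width: 0.0001
finger_force: 0.0
```

```bash
python3 - <<'E'
from h import *
parts('scene',('cube',));parts('top',('cube',))
go(.664,.28,.009,1.571)
E
```

```text
scene cube [400.4  92.4] [  54   50 1729] [ 0.76  -0.633  0.012]
scene cube [244.5 194.2] [ 9 11 84] [0.636 0.071 0.012]
top cube [503.4 160.1] [ 20  48 707] [ 0.719 -0.526  0.012]
shift [ 0.1867 -0.0006 -0.0015] rotvec [-0.    -0.001  0.002] at [0.665  0.0933 0.0073] clock 13.68
```

The cube slipped off on the near side, so I'll lift, go back behind it and re-measure.

Emit:
nudge_tcp([
  {"jaw": 0,"xyz": [0.005,0.01,0]},
  {"jaw": 0,"xyz": [0.005,0.015,-0.05]},
  {"jaw": 0,"xyz": [-0.03,0,-0.075]},
  {"jaw": 0,"xyz": [-0.08,-0.015,-0.075]},
  {"jaw": 0,"xyz": [-0.12,-0.025,-0.075]},
])

```text
clock: 14.3
position: [0.6402, -0.0332, 0.0829]
tool_rot: [3.141, 0.001, 1.568]
force: [0.2, 0.3, 0.7]
grip_width: 0.0004
finger_force: 0.0
```

Emit:
nudge_tcp([
  {"jaw": 0},
])

```text
clock: 14.42
position: [0.64, -0.0354, 0.0825]
tool_rot: [-3.142, 0.002, 1.563]
force: [-0.3, 0.8, 0.3]
grip_width: 0.0001
finger_force: 0.0
```

```bash
python3 - <<'E'
from h import *
im,c=parts('scene',('cube','spacer'));t,ct=parts('top',('cube',))
cv2.imwrite('pics/s5.png',np.hstack([cv2.resize(im[150:250,180:280],None,fx=4,fy=4),cv2.resize(t[120:220,200:300],None,fx=4,fy=4)]))
go(.64,.03,.006,1.571)
E
```

```text
scene cube [504.   47.1] [12  9 40] [ 0.773 -1.268  0.012]
scene cube [400.5  92.4] [  54   50 1731] [ 0.76  -0.633  0.012]
scene cube [244.5 194.2] [ 8 11 82] [0.636 0.071 0.012]
scene spacer [166.5 239.2] [ 16  16 202] [0.609 0.291 0.016]
scene spacer [ 42.2 365.6] [ 22  35 143] [0.475 0.573 0.016]
top cube [503.4 160.1] [ 20  48 703] [ 0.719 -0.525  0.012]
top cube [253.5 177.1] [12 11 86] [0.638 0.073 0.012]
shift [ 0.0608 -0.0008  0.0764] rotvec [ 0.    -0.    -0.003] at [ 0.6406 -0.0308  0.0824] clock 14.53
```

View pics/s5.png

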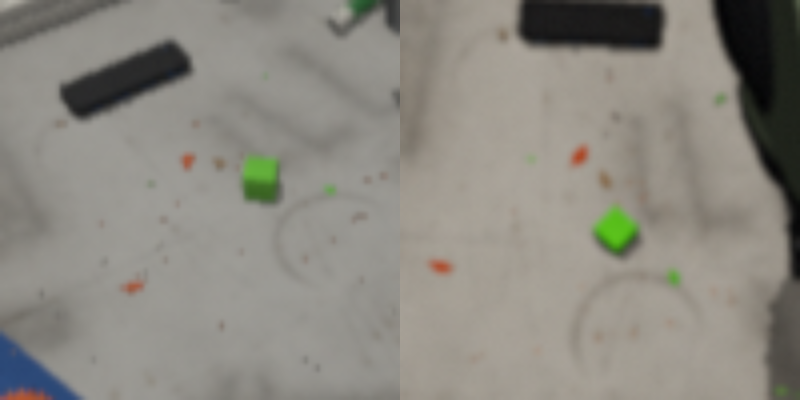

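The cube is at crop (617,230) in the right view, turned about 45° to the sweep. I'll put the finger face flat on a cube face (heading 0.85) and push it on an arc into the pan.

```bash
cat >> h.py <<'E'
def arc(hs,h0=.85,c0=(.639,.0725),g=(.658,.298),off=.021,z=.007,cmd=None):
    c0=np.array(c0);d=np.array(g)-c0;ch=np.arctan2(d[1],d[0]);T=2*(ch-h0);r=np.linalg.norm(d)/2/np.sin(T/2)
    C=c0+r*np.array([-np.sin(h0),np.cos(h0)])
    s=bot.observe();Rt=rot(s['tool_rot']);p=np.array(s['position']);print('hend',(h0+T).round(3),'r',r.round(3),'at',p.round(4))
    for h in hs:
        q=C+r*np.array([np.sin(h),-np.cos(h)])-off*np.array([np.cos(h),np.sin(h)])
        print(h,(Rt.T@(np.r_[q,z]-p)).round(4),R.from_matrix(Rt.T@R.from_euler('xyz',[np.pi,0,h]).as_matrix()).as_rotvec().round(3))
E
python3 - <<'E'
from h import *
go(.639-.036*np.cos(.85),.0725-.036*np.sin(.85),.09,.85)
E
```

```text
shift [ 0.0762 -0.0256 -0.0076] rotvec [ 0.    -0.     0.718] at [ 0.6406 -0.0308  0.0824] clock 14.53
```

Converted, 0.718 rad is 0.4571.

Emit:
nudge_tcp([
  {"jaw": 0,"xyz": [0.02,-0.006,0],"rotvec": [0,0,0.1146]},
  {"jaw": 0,"xyz": [0.04,-0.013,0],"rotvec": [0,0,0.2292]},
  {"jaw": 0,"xyz": [0.06,-0.02,0],"rotvec": [0,0,0.3438]},
  {"jaw": 0,"xyz": [0.077,-0.025,0],"rotvec": [0,0,0.4571]},
  {"jaw": 0,"xyz": [0.077,-0.025,0],"rotvec": [0,0,0.4571]},
])

```text
clock: 15.15
position: [0.6153, 0.0498, 0.0823]
tool_rot: [-3.141, -0.0, 0.856]
force: [-1.1, -0.6, 0.3]
grip_width: 0.0001
finger_force: 0.0
```

Emit:
nudge_tcp([
  {"jaw": 0},
  {"jaw": 0,"xyz": [0,0,0.03]},
])

```text
clock: 15.4
position: [0.617, 0.0462, 0.0536]
tool_rot: [3.139, -0.003, 0.854]
force: [0.3, -0.1, 0.0]
grip_width: 0.0001
finger_force: 0.0
```

```bash
python3 - <<'E'
from h import *
go(.639-.036*np.cos(.85),.0725-.036*np.sin(.85),.006,.85)
E
```

```text
shift [-0.0019 -0.0009  0.0476] rotvec [ 0.003 -0.003  0.004] at [0.617  0.0462 0.0536] clock 15.4
```

Emit:
nudge_tcp([
  {"jaw": 0,"xyz": [-0.001,-0.001,0.03]},
  {"jaw": 0,"xyz": [-0.001,-0.001,0.045]},
  {"jaw": 0,"xyz": [-0.001,-0.001,0.047]},
  {"jaw": 0,"xyz": [-0.001,-0.001,0.047]},
])

```text
clock: 15.9
position: [0.6143, 0.0468, 0.0061]
tool_rot: [3.141, -0.001, 0.852]
force: [0.2, 0.2, -0.1]
grip_width: 0.0001
finger_force: 0.0
```

```bash
python3 - <<'E'
from h import *
parts('scene',('cube',))
arc((.85,.9,1.0,1.1,1.2))
E
```

```text
scene cube [400.5  92.4] [  54   50 1730] [ 0.76  -0.633  0.012]
scene cube [244.6 194.1] [ 9 11 84] [0.636 0.071 0.012]
hend 2.123 r 0.19 at [0.6145 0.0468 0.0063]
0.85 [ 0.0145  0.0015 -0.0007] [ 0.001 -0.001  0.002]
0.9 [ 0.024   0.0024 -0.0007] [ 0.001 -0.001 -0.048]
1.0 [ 0.0431  0.0026 -0.0007] [ 0.001 -0.001 -0.148]
1.1 [ 0.0622  0.0009 -0.0007] [ 0.001 -0.001 -0.248]
1.2 [ 0.081  -0.0027 -0.0006] [ 0.001 -0.001 -0.348]
```

Converted, -0.256 rad is -0.163.

Emit:
nudge_tcp([
  {"jaw": 0,"xyz": [0.012,0.001,0]},
  {"jaw": 0,"xyz": [0.023,0.002,-0.001],"rotvec": [0,0,-0.0127]},
  {"jaw": 0,"xyz": [0.038,0.002,-0.001],"rotvec": [0,0,-0.0764]},
  {"jaw": 0,"xyz": [0.053,0.002,-0.001],"rotvec": [0,0,-0.1273]},
  {"jaw": 0,"xyz": [0.064,0.001,-0.001],"rotvec": [0,0,-0.163]},
])

```text
clock: 16.58
position: [0.6575, 0.0956, 0.0065]
tool_rot: [3.141, -0.001, 1.111]
force: [-0.7, 0.1, 0.1]
grip_width: -0.0
finger_force: 0.0
```

```bash
python3 - <<'E'
from h import *
parts('scene',('cube',));parts('top',('cube',))
arc((1.1,1.2,1.3,1.4,1.5,1.6))
E
```

```text
scene cube [400.4  92.4] [  54   50 1728] [ 0.76  -0.633  0.012]
scene cube [224.5 193.7] [ 8 11 82] [0.665 0.112 0.012]
top cube [319.3 137.6] [12  6 46] [ 0.748 -0.081  0.012]
top cube [503.4 160.1] [ 20  48 702] [ 0.719 -0.525  0.012]
hend 2.123 r 0.19 at [0.6573 0.096  0.0063]
1.1 [-0.0031  0.0002 -0.0007] [ 0.    -0.001  0.01 ]
1.2 [ 0.016   0.0016 -0.0006] [ 0.    -0.001 -0.09 ]
1.3 [ 0.0351  0.001  -0.0006] [ 0.    -0.001 -0.19 ]
1.4 [ 0.0541 -0.0015 -0.0006] [ 0.    -0.001 -0.29 ]
1.5 [ 0.0727 -0.0058 -0.0006] [ 0.    -0.001 -0.39 ]
1.6 [ 0.0908 -0.012  -0.0006] [ 0.    -0.001 -0.49 ]
```

Converted, -0.455 rad is -0.2897.

Emit:
nudge_tcp([
  {"jaw": 0,"xyz": [0.014,0.001,-0.001],"rotvec": [0,0,-0.0509]},
  {"jaw": 0,"xyz": [0.033,0.001,-0.001],"rotvec": [0,0,-0.1146]},
  {"jaw": 0,"xyz": [0.052,-0.001,-0.001],"rotvec": [0,0,-0.1783]},
  {"jaw": 0,"xyz": [0.07,-0.005,-0.001],"rotvec": [0,0,-0.2387]},
  {"jaw": 0,"xyz": [0.085,-0.01,-0.001],"rotvec": [0,0,-0.2897]},
])

```text
clock: 17.3
position: [0.6857, 0.1752, 0.0073]
tool_rot: [-3.141, 0.0, 1.564]
force: [-1.2, 0.3, -0.3]
grip_width: -0.0001
finger_force: 0.0
```

```bash
python3 - <<'E'
from h import *
parts('scene',('cube','spacer'))
arc((1.6,1.7,1.8,1.9,2.0,2.1,2.2),z=.009)
E
```

```text
scene cube [400.3  92.5] [  52   51 1721] [ 0.76  -0.632  0.012]
scene cube [191.6 201.9] [12 12 95] [0.684 0.194 0.012]
scene spacer [166.6 239.2] [ 16  16 208] [0.609 0.291 0.016]
scene spacer [ 42.3 365.7] [ 22  35 155] [0.474 0.573 0.016]
hend 2.123 r 0.19 at [0.6855 0.1778 0.0073]
1.6 [ 0.0049  0.0014 -0.0017] [-0.    -0.001 -0.03 ]
1.7 [ 0.024   0.0019 -0.0017] [-0.    -0.001 -0.13 ]
1.8 [ 0.0431  0.0006 -0.0017] [ 0.    -0.001 -0.23 ]
1.9 [ 0.062  -0.0026 -0.0016] [ 0.    -0.001 -0.33 ]
2.0 [ 0.0804 -0.0077 -0.0016] [ 0.    -0.001 -0.43 ]
2.1 [ 0.0983 -0.0147 -0.0016] [ 0.    -0.001 -0.53 ]
2.2 [ 0.1153 -0.0233 -0.0016] [ 0.    -0.001 -0.63 ]
```

Converted, -0.455 rad is -0.2897.

Emit:
nudge_tcp([
  {"jaw": 0,"xyz": [0.016,0.001,-0.001],"rotvec": [0,0,-0.0541]},
  {"jaw": 0,"xyz": [0.034,0.001,-0.002],"rotvec": [0,0,-0.1146]},
  {"jaw": 0,"xyz": [0.053,-0.001,-0.002],"rotvec": [0,0,-0.1783]},
  {"jaw": 0,"xyz": [0.071,-0.005,-0.002],"rotvec": [0,0,-0.2419]},
  {"jaw": 0,"xyz": [0.085,-0.01,-0.002],"rotvec": [0,0,-0.2897]},
])

```text
clock: 17.98
position: [0.6761, 0.26, 0.0092]
tool_rot: [-3.141, 0.0, 2.018]
force: [0.2, 0.6, -0.2]
grip_width: 0.0003
finger_force: 0.1
```

```bash
python3 - <<'E'
from h import *
parts('scene',('cube','spacer'))
arc((2.0,2.1,2.2),z=.009)
E
```

```text
scene cube [394.7  97.1] [  43   45 1161] [ 0.749 -0.593  0.012]
scene cube [162.6 220.7] [ 12  14 121] [0.667 0.277 0.012]
scene spacer [166.7 239.4] [ 16  16 208] [0.608 0.291 0.016]
scene spacer [ 42.4 365.7] [ 22  35 160] [0.474 0.573 0.016]
hend 2.123 r 0.19 at [0.6751 0.2623 0.0092]
2.0 [-0.0049  0.0007  0.0002] [-0.    -0.001  0.024]
2.1 [0.0141 0.0023 0.0002] [-0.    -0.001 -0.076]
2.2 [0.0333 0.0019 0.0003] [-0.    -0.001 -0.176]
```

Emit:
nudge_tcp([
  {"jaw": 0,"xyz": [0.01,0.001,0]},
  {"jaw": 0,"xyz": [0.018,0.001,0]},
  {"jaw": 0,"xyz": [0.023,0.001,0]},
  {"jaw": 0,"xyz": [0.023,0.001,0]},
])

```text
clock: 18.52
position: [0.6671, 0.2815, 0.0093]
tool_rot: [3.142, -0.0, 2.018]
force: [0.2, 0.3, 0.0]
grip_width: 0.0002
finger_force: 0.0
```

Emit:
nudge_tcp([
  {"jaw": 0,"xyz": [-0.02,0,0]},
  {"jaw": 0,"xyz": [-0.04,0,-0.02]},
  {"jaw": 0,"xyz": [-0.06,0,-0.07]},
  {"jaw": 0,"xyz": [-0.11,0,-0.11]},
  {"jaw": 0,"xyz": [-0.17,0,-0.13]},
])

```text
clock: 19.15
position: [0.7417, 0.1274, 0.1432]
tool_rot: [3.138, 0.001, 2.018]
force: [0.1, -0.9, -0.2]
grip_width: 0.0002
finger_force: 0.0
```

Emit:
nudge_tcp([
  {"jaw": 0,"xyz": [-0.05,0,0]},
  {"jaw": 0,"xyz": [-0.1,0,0]},
  {"jaw": 0,"xyz": [-0.1,0,0]},
])

```text
clock: 19.52
position: [0.7847, 0.0316, 0.1397]
tool_rot: [3.141, 0.003, 2.01]
force: [0.6, 0.0, 0.8]
grip_width: 0.0002
finger_force: 0.0
```

```bash
python3 - <<'E'
from h import *
im,c=parts('scene');t,ct=parts('top')
m=np.array([.608,.249]);n=np.array([-.255,.967])
cv2.imwrite('pics/f.png',np.hstack([cv2.resize(im[170:320,90:240],None,fx=2.6,fy=2.6),cv2.resize(t[120:270,90:240],None,fx=2.6,fy=2.6)]))
for ce,s in blobs(im,*COL['cube'][:2])[0]+blobs(im,*COL['spacer'][:2])[0]+blobs(im,*COL['gear'][:2])[0]:
    print(((ray(c,*ce,.014)[:2]+[.003,0]-m)@n-.07).round(3))
print([ray(ct,*ce,.01).round(3) for ce,s in blobs(t,(0,150,90),(4,255,255),10)[0]],'clock',bot.observe()['clock'])
E
```

```text
scene cube [400.5  92.4] [  54   50 1731] [ 0.76  -0.633  0.012]
scene cube [155.1 227.3] [ 13  14 129] [0.658 0.299 0.012]
scene spacer [166.4 239.2] [ 16  16 202] [0.609 0.291 0.016]
scene spacer [ 42.2 365.6] [ 22  35 140] [0.475 0.573 0.016]
scene gear [184.3 256.4] [ 20  16 218] [0.551 0.276 0.009]
top cube [503.5 159.8] [ 20  48 698] [ 0.719 -0.526  0.012]
top cube [159.1 163. ] [11 11 93] [0.659 0.302 0.012]
top spacer [161.2 181.4] [ 16  16 172] [0.613 0.29  0.016]
top spacer [ 23.7 251.7] [ 33  67 363] [0.429 0.583 0.016]
top gear [165.  207.1] [ 17  17 224] [0.553 0.276 0.009]
-0.959
-0.035
-0.031
0.277
-0.029
[array([0.344, 0.566, 0.01 ]), array([0.355, 0.523, 0.01 ])] clock 19.625
```

View pics/f.png

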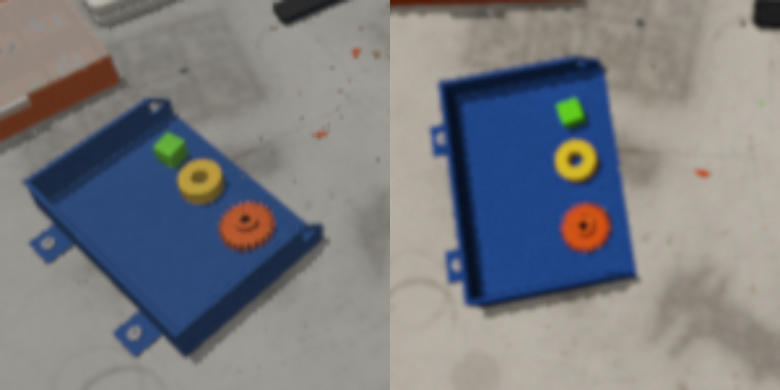

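All three parts lie inside the pan: cube (570,112), spacer (575,160) and gear (585,227) in the right view. Each is at least 19 mm past its limit, and the robot is clear.

```bash
python3 -c "
from workcell import bot, grab_frame, calibration, job_done
print(job_done())"
```

```text
the job is handed in; nothing more can be done
None
```

I swept the gear, cube and spacer into the catch pan and handed the job in at about 20 s; the last pictures show all three inside, each 19 mm or more past its limit, with the arm clear, and nothing I saw disturbed the batteries, tin or hub, though I did not re-measure them at the end.

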